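# Clamp the setting board in the hold-down jig

## Robot

A 6-joint arm with a two-finger parallel gripper is mounted at the origin on the work surface. World frame = base frame: x ahead of the robot, y to its left, z up, the work surface at z = 0. Lengths are in mm, angles in rad, forces in N, time in s.
With the tool pointing down it reaches from about 350 to 975 mm from the base axis. Payload 7.1 kg.
Tool frame: the origin (TCP) lies on the front face of the gripper's body, between the roots of the fingers; the fingertips stand 80 mm ahead of it and the grasp point (between the pads) lies 61 mm ahead of it; z points along the fingers, y is the line along which they close (so a half turn about z gives the same grasp; the last joint's range is limited). The gripper opens to 88 mm and grips with 3 to 60 N. Pads are 20 mm wide; open, the fingers measure 115 mm over their backs; the gripper's body (75 mm by 178 mm) begins 61 mm behind the grasp point.
Start: joints at [1.173, 0.423, 1.63, -0, 1.089, -0.019], TCP at [231.097, 580.689, 302.675] pointing down, gripper open.
Joint ranges: [-3, 3], [-0.9, 2.11], [0.09, 2.58], [-1.31, 4.45], [0.11, 2.69], [-2.54, 2.54]. Speed limits (rad/s): [2.39, 2.39, 3.01, 3.14, 3.14, 3.14].

## Interface

Orientations are given as a rotation vector (axis times angle).
In Python, from workcell import readout, vision, close_job gives the robot as it stands.
- The arm moves only by the tool servo_tool, never from a script. Its argument "plan" is a list that holds one entry, the list of rows, each a list of 7 numbers: the gripper command: -1 is fully open, 1 is shut, values between are in proportion, then the shift along the world's x, y, z in units of 40 mm (1.0 is 40 mm), then the turn, a rotation vector about the world's x, y, z in units of 5 degrees (1.0 is 5 degrees). A call has 1 to 5 rows; each row shifts and turns the commanded pose from where the row before left it; what a row does not reach is not made up. A row lasts 1/12 s, in which the tool goes at most 41.7 mm and 7.16 degrees, less where a joint would pass 70% of its speed; a pose out of reach is approached as far as the arm can. A call is refused whole if a number of a shift passes 1 or a number of a turn 1, either way. A call with a gripper value outside its range is refused whole. The fingers move at their own pace and stop on an object; the grip force is fixed at half the most. Time passes only in rows, so rows that do not move let the fingers close. It gives the time, the measured TCP pose, the force, the opening and the grip force at its end, in the units of the state.
- readout.get_obs(): the state, without advancing time (a new reading comes with each control period).
- vision.get_image(name): name is "scene" or "top" or "wrist"; returns the picture (400x640x3 uint8, red, green, blue); there is no depth.
- vision.camera_params(name): a dict with "fx", "fy", "cx", "cy" (pixels), "rvec" (rotation vector, rad) and "tvec" (3), from world to camera coordinates, as OpenCV has them; the wrist camera has in their place "hand_eye" (4x4, takes a point from camera to tool coordinates, whose origin is the TCP and whose axes are the flange's). Camera axes: x right, y down, z forward; pixel columns grow to the right and rows downward; lengths in mm; the calibration is good to about 2 mm. A picture is of the moment at which its call begins: read the wrist's pose just before it. camera_params takes no time and is no camera call.
- close_job(): hands the job in; it is judged then, once.
The state is a dict: "t": time; "qpos": joint angles; "qvel": joint speeds; "joint_torque": joint torques, N m; "ee_pos": TCP position; "orientation": TCP orientation; "ft_force": force on the tool from outside, world axes, zero at the start; "moment": the same for the moment, N m; "width": finger opening in mm; "grasp_force": force on a finger pad.
Only numpy, scipy, OpenCV 4.12 (cv2) and the standard library are available. Lean on these libraries where they do the work, as an engineer would, in place of code of your own. Each camera call takes 0.05 s, during which the arm holds its last target. There are 200 camera calls.

## Task

Take the pale cork-topped setting board out of the rack, lay it flat on the bare bench with its groove up and let go, so that you can take it again by its long sides. Then lay it in the aluminium jig, groove up, pushed home against both the blue end stop and the two steel pins, and push the red toggle clamp handle all the way down over centre so that it locks and the rubber pad holds the board. Leave the black board in the rack and the cork-stoppered jars where they stand.

Things in the scene. Friction and masses are not known exactly. Their poses are not given: they have to be found in the camera images.
- cork_board_mid (a point): Centre of the loose cork-topped setting board, 64 x 150 x 24 mm (its own x, y, z), 110 to 230 g: pale wood below, two cork strips on top (+z) with a groove between them along y, plugged with pale wood at both ends. Ends alike: either may face the stop. It starts on a long edge in a rack slot, top edge 76 mm above the bench, groove side (+z) level, facing the rack's +y (to the robot's left).
- cork_board: The same board; origin at the centre of its underside, 12 mm below its centre along its own z; axes as above.
- black_board_mid (a point): Centre of the second setting board, black, of the same size and shape, standing in the rack's other slot; leave it there. The boards' faces stand 36 mm apart.
- rack: Fixed wooden rack 190 x 130 mm; origin on the bench under its middle. Slots along its x at y = -30 and +30 mm; slot floor 12 mm above the bench, slot walls (6 mm thick, 27 mm apart) end 34 mm above the bench, so the top 42 mm of a board are free. The bench between rack and jig (world x 0.46 to 0.66, y 0.09 to 0.19 m) is bare.
- jig: Fixed aluminium plate, x -60 to 60, y -120 to 165, top at z = 12 mm; origin on the bench under the middle of the stop's face. The board lies along +y from the blue stop's face (y = 0). Two 8 mm pins at y = 20 and 140 on the +x side, faces at x = 32, touch its long side. Stop and pins end at z = 32. -x side and far end open. Clamp cheeks at y -20 to -80, 80 mm high, 38 mm across.
- jig_home (a point): Fixed point in the jig where the board's centre is when it lies flat on the plate, pushed home against stop and pins: jig x = 0, y = 75, z = 24 mm; axes as the jig's (the board's y lies along the jig's y).
- clamp_handle (a joint): Toggle handle angle, rad: 0 open (leaning 68 degrees above level, up and to the jig's -y), grows as pushed down, end stop 1.10. Turns about the jig's x axis at y = -65, z = 74 mm. Light (0.2 N m) until the pad meets the board at about 0.65, then stiffens to about 0.7 N m and springs back if let go before dead centre (0.93); past it, it is drawn down and stays.
- handle_grip (a point): Point on the axis of the red handle's grip, 100 mm from its pivot. The grip is a round bar 22 mm thick from 45 to 130 mm from the pivot.
- clamp_pad: Rubber pad, 24 mm across, on a spring in the pad arm; locked, it presses on the board at jig x = 0, y = 35 mm with about 15 N. This origin is at the arm's pivot (jig y = -30, z = 62 mm). At the start the arm is raised: pad 90 mm or more above the bench, all of it at jig y below 50 mm and below z = 145 mm: slide the board in beneath it from +y.
- jar_a_mid (a point): Mid-height of the glass (35 mm above the bench) of a loose clear jar with cork stopper, 56 mm wide, 92 mm tall, standing beyond the jig; a bystander.
- jar_b_mid (a point): Mid-height of the glass (27 mm above the bench) of a loose clear jar with cork stopper, 48 mm wide, 77 mm tall, standing on the robot's side of the jig; a bystander.
Mind the look-alikes: they are no part of the job. There is more than one size of the cork_board; the job needs the largest.

How it is judged:
By the outcome, as a careful person would: the job done as asked, in the order asked, and still so for the second after the job is handed in, with the robot touching nothing.
It also fails if it takes over 72 s, if anything falls off the work surface, if the arm or the gripper's body presses on something with over 40 N, if the wrist force passes 120 N, or if a joint passes its speed limit or range.

## Working session

There is one attempt and no reset: what is moved stays moved. The work goes in short steps, Python scripts to look and compute and a tool call to move; the robot and the scene stay as the last step left them, time stands still between calls to the robot, and variables do not carry over. Pictures are saved under pics/ and viewed, at most 10 in all, crops included, and the job is handed in when it is done.

Besides the shell and the picture viewer there is one more tool, called after ">>>" by a JSON object that holds its "name" and its "arguments", one argument or row to a line. servo_tool: Moves the arm, as the interface text tells. Its arguments: {"type":"object","properties":{"plan":{"type":"array"}},"required":["plan"]}

```bash
mkdir -p pics; ls; python3 - <<'E'
from workcell import readout, vision
import cv2
for n in ["scene","top"]:
    im=vision.get_image(n); cv2.imwrite(f"pics/{n}0.png",im[:,:,::-1]); print({k:(v.tolist() if hasattr(v,'tolist') else v) for k,v in vision.camera_params(n).items()})
print(vision.camera_params("wrist")); print(readout.get_obs())
E
```

```text
pics
{'fx': 429.6920325715587, 'fy': 429.6920325715587, 'cx': 317.9113684244332, 'cy': 197.73794435331413, 'rvec': [1.1772721947624731, 2.212324601726467, -1.0979962465632207], 'tvec': [247.715364371509, -182.52064536484252, 1623.8646909964027]}
{'fx': 502.982310656507, 'fy': 502.982310656507, 'cx': 312.4579026832903, 'cy': 195.92225256756527, 'rvec': [2.106144054196125, -2.133709361751458, 0.18840938160279003], 'tvec': [43.02969360706516, 522.5517252008897, 1218.8357476303163]}
{'fx': 311.668320486406, 'fy': 311.668320486406, 'cx': 322.2578853187612, 'cy': 200.71215295974795, 'hand_eye': array([[-1.54857530e-03, -9.61121311e-01, -2.76122123e-01,
         7.63920677e+01],
       [ 9.99998797e-01, -1.46353100e-03, -5.14057364e-04,
        -3.93315016e-01],
       [ 8.99582019e-05, -2.76122587e-01,  9.61122421e-01,
        -8.23706586e+01],
       [ 0.00000000e+00,  0.00000000e+00,  0.00000000e+00,
         1.00000000e+00]])}
{'t': 0.1, 'qpos': array([ 1.17297607e+00,  4.23793645e-01,  1.63063131e+00, -2.77075783e-05,
        1.08859621e+00, -1.89719387e-02]), 'qvel': array([-0.00125191, -0.00210659, -0.00122313,  0.00034316,  0.00082119,
        0.00123643]), 'joint_torque': array([-9.42306215e-04, -5.45611954e+01, -2.74322069e+01,  6.44204859e-02,
        1.87440118e-02, -3.75275056e-05]), 'ee_pos': array([230.9649689 , 580.32285844, 301.9541353 ]), 'orientation': array([-5.91470001e-01, -3.08513480e+00,  2.20314229e-03]), 'ft_force': array([ 0.39726798, -0.9452167 , -0.31179567]), 'moment': array([ 0.04585387,  0.04528627, -0.01790739]), 'grasp_force': 0.0, 'width': 87.73377993912123}
```

View pics/scene0.png

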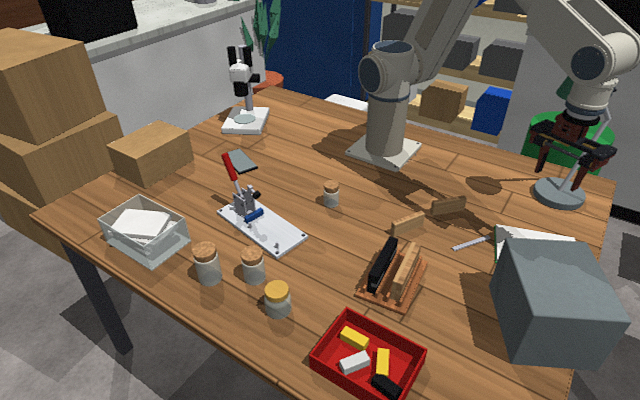

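View pics/top0.png

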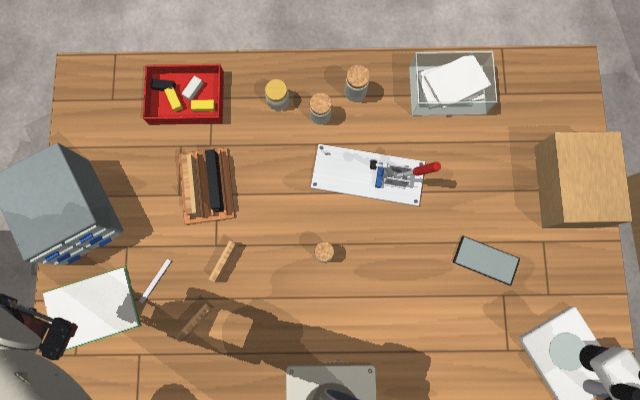

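```bash
cat > h.py <<'E'
import numpy as np, cv2
from workcell import readout, vision
from scipy.spatial.transform import Rotation as R
def cam(n, obs=None):
    p=vision.camera_params(n); K=np.array([[p['fx'],0,p['cx']],[0,p['fy'],p['cy']],[0,0,1]])
    if n=="wrist":
        T=np.eye(4); T[:3,:3]=R.from_rotvec(obs['orientation']).as_matrix(); T[:3,3]=obs['ee_pos']
        M=np.linalg.inv(T@np.array(p['hand_eye'])); return K,M[:3,:3],M[:3,3]
    return K,R.from_rotvec(p['rvec']).as_matrix(),np.array(p['tvec'])
def unproj(c,uv,z):
    K,Rm,t=c; C=-Rm.T@t; d=Rm.T@np.linalg.inv(K)@np.array([uv[0],uv[1],1.]); return C+d*(z-C[2])/d[2]
def proj(c,X):
    K,Rm,t=c; q=K@(Rm@np.asarray(X,float)+t); return q[:2]/q[2]
E
python3 - <<'E'
from h import *
im=cv2.imread("pics/top0.png")
a=cv2.resize(im[135:235,165:255],None,fx=4.4,fy=4.4,interpolation=3); b=cv2.resize(im[135:235,300:380+70],None,fx=4.4,fy=4.4,interpolation=3)
s=np.hstack([a,b]); 
o=cv2.resize(s,None,fx=.75,fy=.75); print(o.shape); cv2.imwrite("pics/c1.png",o)
c=cam("top")
for n,uv,z in [("rack",(179,151),0),("rack",(229,149),0),("rack",(236,219),0),("rack",(182,223),0),("jig",(318,145),12),("jig",(425,157),12),("jig",(418,206),12),("jig",(311,193),12),("loose1",(224,260),20),("loose2",(195,320),20),("jarb",(324,252),77),("jara",(320,101),92)]: print(n,uv,unproj(c,uv,z).round(0))
E
```

```text
(330, 792, 3)
rack (179, 151) [659. 392.   0.]
rack (229, 149) [663. 258.   0.]
rack (236, 219) [474. 236.   0.]
rack (182, 223) [465. 377.   0.]
jig (318, 145) [667.  20.  12.]
jig (425, 157) [ 630. -260.   12.]
jig (418, 206) [ 500. -235.   12.]
jig (311, 193) [538.  40.  12.]
loose1 (224, 260) [367. 262.  20.]
loose2 (195, 320) [221. 330.  20.]
jarb (324, 252) [380.  10.  77.]
jara (320, 101) [758.  14.  92.]
```

View pics/c1.png

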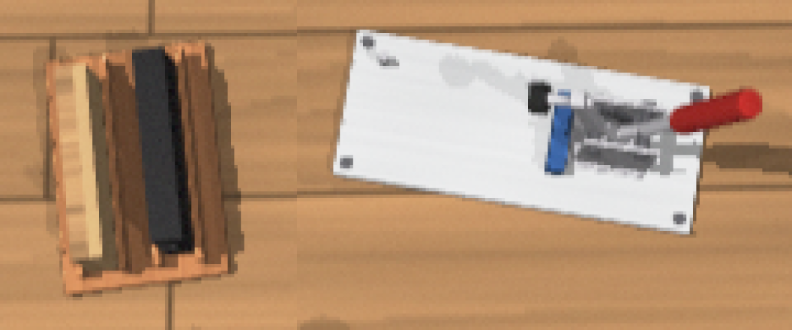

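Pale boards sit at top pixels (190,183) in the rack, and loose at (224,260) and (195,320). The crop shows the one in the rack slot. It is the largest, about 150 mm, and the only one standing beside the black board, so it is the target. The jig's stop is at about (379,176) with the handle to its right. Next I'll move above the rack.

>>> {"name": "servo_tool", "arguments": {
  "plan": [
    [[-1,0.83,-0.58,-0.1,0,0,0.54],[-1,0.83,-0.58,-0.1,0,0,0.54],[-1,0.83,-0.58,-0.1,0,0,0.54],[-1,0.83,-0.58,-0.1,0,0,0.54],[-1,0.83,-0.58,-0.1,0,0,0.54]]
  ]
}}

```text
t: 0.52
ee_pos: [398.2, 463.3, 282.2]
orientation: [-0.22, -3.134, 0.001]
ft_force: [-0.2, 1.2, -0.4]
width: 88.1
grasp_force: 0.0
```

>>> {"name": "servo_tool", "arguments": {
  "plan": [
    [[-1,0.83,-0.58,-0.1,0,0,0.54],[-1,0.83,-0.58,-0.1,0,0,0.54],[-1,0.83,-0.58,-0.1,0,0,0.54],[-1,0.83,-0.58,-0.1,0,0,0.54],[-1,0.83,-0.58,-0.1,0,0,0.54]]
  ]
}}

```text
t: 0.93
ee_pos: [564.4, 347.1, 262.1]
orientation: [0.149, -3.137, 0.001]
ft_force: [0.3, 0.2, 0.5]
width: 87.8
grasp_force: 0.0
```

>>> {"name": "servo_tool", "arguments": {
  "plan": [
    [[-0.1,0,0,0,0,0,0],[-0.1,0,0,0,0,0,0],[-0.1,0,0,0,0,0,0],[-0.1,0,0,0,0,0,0],[-0.1,0,0,0,0,0,0]]
  ]
}}

```text
t: 1.35
ee_pos: [562.0, 349.8, 262.8]
orientation: [0.148, -3.138, -0.0]
ft_force: [0.4, -0.4, -0.9]
width: 57.9
grasp_force: 0.0
```

```bash
python3 - <<'E'
from h import *
o=readout.get_obs(); im=vision.get_image("wrist"); cv2.imwrite("pics/w1.png",im[:,:,::-1]); np.savez("w1.npz",**o)
print(o['ee_pos'],o['orientation'],o['width'],o['qpos'])
E
```

```text
[561.95618823 349.76058302 262.81666955] [ 1.47546830e-01 -3.13793063e+00 -1.21023692e-04] 57.86888215370158 [ 5.38691528e-01  5.20111688e-01  1.57168923e+00  1.84491192e-04
  1.04992733e+00 -1.12616825e+00]
```

View pics/w1.png

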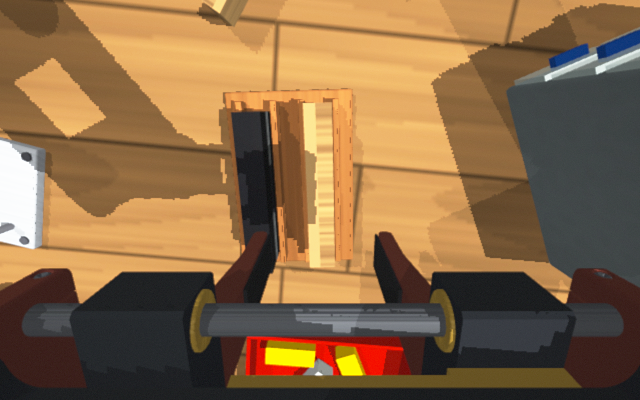

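```bash
python3 - <<'E'
from h import *
o=dict(np.load("w1.npz")); c=cam("wrist",o)
for uv in [(303,103),(333,104),(309,266),(335,264)]: print(unproj(c,uv,76).round(1))
for uv in [(224,91),(351,89),(352,260)]: print(unproj(c,uv,8).round(1))
ct=cam("top")
for X in [(488,337,76),(637,353,76)]: print(proj(ct,X))
im=cv2.imread("pics/w1.png"); cv2.imwrite("pics/c2.png",cv2.resize(im[80:280,210:370],None,fx=3,fy=3,interpolation=3))
E
```

```text
[480.8 326.2  76. ]
[479.3 350.9  76. ]
[628.6 343.1  76. ]
[624.2 367.6  76. ]
[475.3 240.7   8. ]
[461.4 369.7   8. ]
[652.  393.5   8. ]
[190.23204211 209.57565199]
[185.8281082  151.12763941]
```

View pics/c2.png

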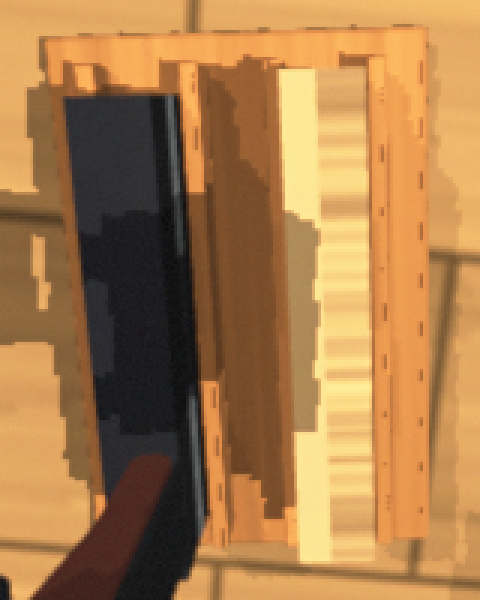

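The wrist crop shows the pale board's top edge spanning crop x 280–368, which is 25 mm and so the full thickness. The black board is to its left. The pale board's centre is about (554,347) at 6.5° yaw. Now I'll descend and grip.

>>> {"name": "servo_tool", "arguments": {
  "plan": [
    [[-0.1,-0.2,-0.07,-0.3,0,0,0.22],[-0.1,0,0,-0.8,0,0,0],[-0.1,0,0,-0.8,0,0,0],[-0.1,0,0,-0.8,0,0,0],[-0.1,0,0,-0.4,0,0,0]]
  ]
}}

```text
t: 1.82
ee_pos: [552.8, 345.9, 135.4]
orientation: [0.177, -3.133, 0.003]
ft_force: [-0.4, -0.8, 0.2]
width: 48.3
grasp_force: 0.0
```

>>> {"name": "servo_tool", "arguments": {
  "plan": [
    [[-0.1,0,0,-0.35,0,0,0],[0.3,0,0,0,0,0,0],[1,0,0,0,0,0,0],[1,0,0,0,0,0,0],[1,0,0,0,0,0,0]]
  ]
}}

```text
t: 2.23
ee_pos: [555.9, 346.6, 126.4]
orientation: [-0.175, 3.134, 0.002]
ft_force: [-0.5, -0.2, -0.4]
width: 25.0
grasp_force: 0.0
```

>>> {"name": "servo_tool", "arguments": {
  "plan": [
    [[1,0,0,0,0,0,0],[1,0,0,0,0,0,0],[1,0,0,0,0,0,0],[1,0,0,0,0,0,0],[1,0,0,0,0,0,0]]
  ]
}}

```text
t: 2.65
ee_pos: [555.9, 346.5, 126.4]
orientation: [-0.175, 3.134, 0.002]
ft_force: [-1.2, 1.9, 7.4]
width: 23.4
grasp_force: 30.0
```

>>> {"name": "servo_tool", "arguments": {
  "plan": [
    [[1,0,0,0.5,0,0,0],[1,0,0,0.9,0,0,0],[1,0,0,0.9,0,0,0],[1,0,0,0.9,0,0,0],[1,0,0,0.4,0,0,0]]
  ]
}}

```text
t: 3.07
ee_pos: [556.4, 346.5, 273.9]
orientation: [-0.175, 3.131, 0.004]
ft_force: [0.4, 0.3, -1.7]
width: 23.9
grasp_force: 30.0
```

>>> {"name": "servo_tool", "arguments": {
  "plan": [
    [[1,0,-0.66,0,0.99,0.11,0],[1,0,-0.66,0,0.99,0.11,0],[1,0,-0.66,0,0.99,0.11,0],[1,0,-0.66,0,0.99,0.11,0],[1,0.1,-0.66,0,0.99,0.11,0]]
  ]
}}

```text
t: 3.48
ee_pos: [558.3, 212.8, 269.4]
orientation: [0.171, -3.04, -0.678]
ft_force: [-0.3, -0.1, -3.1]
width: 24.0
grasp_force: 30.0
```

>>> {"name": "servo_tool", "arguments": {
  "plan": [
    [[1,0,-0.66,0,0.99,0.11,0],[1,0,-0.66,0,0.99,0.11,0],[1,0,-0.66,0,0.99,0.11,0],[1,0,-0.66,0,0.99,0.11,0],[1,0,0,0,0,0,0]]
  ]
}}

```text
t: 3.9
ee_pos: [559.3, 103.1, 267.4]
orientation: [0.151, -2.862, -1.184]
ft_force: [-0.1, -1.5, -2.8]
width: 23.9
grasp_force: 30.0
```

```bash
python3 - <<'E'
from h import *
o=readout.get_obs(); print(o); print(R.from_rotvec(o['orientation']).as_matrix().round(3))
E
```

```text
{'t': 3.9, 'qpos': array([-0.12125176,  0.49299742,  1.79958043,  0.8247895 ,  1.21552338,
       -2.24598098]), 'qvel': array([ 0.08721906, -0.02191381, -0.00166967, -0.04798826, -0.08177739,
        0.12962591]), 'joint_torque': array([ -1.96486205, -53.54450941, -21.98124111,   2.98073307,
         2.88371243,  -1.05831508]), 'ee_pos': array([559.26252579, 103.13131758, 267.41902193]), 'orientation': array([ 0.15070132, -2.8615816 , -1.18437225]), 'ft_force': array([-0.11355628, -1.45032195, -2.84439758]), 'moment': array([-0.56071351, -0.01513585,  0.03241086]), 'grasp_force': 29.961669445037842, 'width': 23.871579816206037}
[[-0.994 -0.074 -0.075]
 [-0.105  0.704  0.703]
 [ 0.001  0.707 -0.707]]
```

>>> {"name": "servo_tool", "arguments": {
  "plan": [
    [[1,0,0.1,-0.9,0,0,0],[1,0,0,-0.9,0,0,0],[1,0,0,-0.9,0,0,0],[1,0,0,-0.9,0,0,0],[1,0,0,-0.5,0,0,0]]
  ]
}}

```text
t: 4.32
ee_pos: [557.7, 112.5, 101.3]
orientation: [0.159, -2.86, -1.176]
ft_force: [0.5, 1.2, -1.5]
width: 23.8
grasp_force: 30.0
```

>>> {"name": "servo_tool", "arguments": {
  "plan": [
    [[1,0,0,-0.1,0,0,0],[1,0,0,-0.1,0,0,0],[1,0,0,-0.05,0,0,0],[1,0,0,0,0,0,0],[1,0,0,0,0,0,0]]
  ]
}}

```text
t: 4.73
ee_pos: [559.9, 112.3, 96.1]
orientation: [0.162, -2.864, -1.181]
ft_force: [-0.1, 0.2, -1.7]
width: 24.5
grasp_force: 30.0
```

>>> {"name": "servo_tool", "arguments": {
  "plan": [
    [[1,0,0,-0.1,0,0,0],[1,0,0,-0.05,0,0,0],[1,0,0,0,0,0,0]]
  ]
}}

```text
t: 4.98
ee_pos: [559.6, 112.2, 89.4]
orientation: [0.16, -2.863, -1.182]
ft_force: [1.2, -1.2, 2.4]
width: 23.9
grasp_force: 30.0
```

>>> {"name": "servo_tool", "arguments": {
  "plan": [
    [[0.3,0,0,0,0,0,0],[0.2,0,0,0,0,0,0],[0.1,0,0,0,0,0,0],[0.1,0,0,0,0,0,0],[0.1,0,0,0,0,0,0]]
  ]
}}

```text
t: 5.4
ee_pos: [559.1, 112.3, 88.6]
orientation: [0.16, -2.862, -1.18]
ft_force: [0.5, -1.3, -1.1]
width: 39.7
grasp_force: 0.3
```

```bash
python3 - <<'E'
from h import *
im=vision.get_image("scene"); cv2.imwrite("pics/s2.png",cv2.resize(im[110:330,240:500],None,fx=2.5,fy=2.5,interpolation=3)[:,:,::-1])
E
```

```text
(no output)
```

View pics/s2.png

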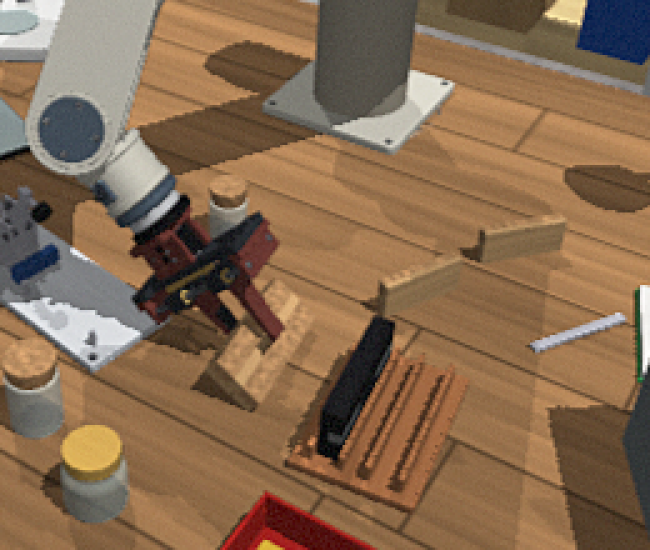

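The board leans at about 45° on the lower finger, groove side up, with its bottom edge on the bench. I'll withdraw horizontally so it settles flat.

>>> {"name": "servo_tool", "arguments": {
  "plan": [
    [[0.1,0,-0.2,0,0,0,0],[0.1,0,-0.2,0,0,0,0],[0.1,0,-0.2,0,0,0,0],[0.1,0,-0.2,0,0,0,0],[0.1,0,-0.2,0,0,0,0]]
  ]
}}

```text
t: 5.87
ee_pos: [559.1, 71.2, 88.7]
orientation: [0.159, -2.862, -1.181]
ft_force: [0.5, -0.9, -0.2]
width: 39.4
grasp_force: 0.0
```

>>> {"name": "servo_tool", "arguments": {
  "plan": [
    [[0.1,0,-0.15,0.02,0,0,0],[0.1,0,-0.15,0.05,0,0,0],[0.1,0,-0.1,0.2,0,0,0],[0.1,0,0,0.5,0,0,0],[0.1,0,0,0.8,0,0,0]]
  ]
}}

```text
t: 6.28
ee_pos: [557.8, 56.0, 150.6]
orientation: [0.156, -2.858, -1.18]
ft_force: [-0.4, -0.0, 0.9]
width: 39.3
grasp_force: 0.0
```

>>> {"name": "servo_tool", "arguments": {
  "plan": [
    [[-1,0,0,0.8,0,0,0],[-1,0,0,0.8,0,0,0],[-1,0,0.3,0.8,-0.99,-0.11,0],[-1,0,0.3,0.4,-0.99,-0.11,0],[-1,-0.1,0.3,0,-0.99,-0.11,0]]
  ]
}}

```text
t: 6.7
ee_pos: [557.4, 91.9, 268.6]
orientation: [0.168, -3.014, -0.798]
ft_force: [0.9, 0.0, -0.1]
width: 69.4
grasp_force: 0.0
```

>>> {"name": "servo_tool", "arguments": {
  "plan": [
    [[-1,-0.1,0.3,0,-0.99,-0.11,0],[-1,-0.1,0.3,0,-0.99,-0.11,0],[-1,-0.1,0.3,0,-0.99,-0.11,0],[-1,-0.1,0.2,0,-0.99,-0.11,0],[-1,-0.1,0.2,0,-0.99,-0.11,0]]
  ]
}}

```text
t: 7.12
ee_pos: [534.9, 144.7, 264.8]
orientation: [0.175, -3.132, -0.13]
ft_force: [-0.5, -0.7, -0.5]
width: 87.6
grasp_force: 0.0
```

>>> {"name": "servo_tool", "arguments": {
  "plan": [
    [[-1,-0.1,0.2,0,-0.99,-0.11,0],[-1,-0.1,0,0,0,0,0],[-1,0,0,0,0,0,0],[-1,0,0,0,0,0,0]]
  ]
}}

```text
t: 7.45
ee_pos: [526.7, 152.1, 263.7]
orientation: [0.176, -3.136, -0.003]
ft_force: [0.2, 1.4, -0.1]
width: 87.4
grasp_force: 0.0
```

```bash
python3 - <<'E'
from h import *
o=readout.get_obs(); im=vision.get_image("wrist"); cv2.imwrite("pics/w2.png",im[:,:,::-1]); np.savez("w2.npz",**o)
print(o['ee_pos'],o['orientation'],o['width'],o['qpos'])
E
```

```text
[526.72382524 152.08056008 263.68416482] [ 1.75750960e-01 -3.13615428e+00 -2.97744709e-03] 87.39331109838557 [ 0.2585557   0.3619157   1.83138723  0.00241346  0.94841538 -1.42561117]
```

View pics/w2.png

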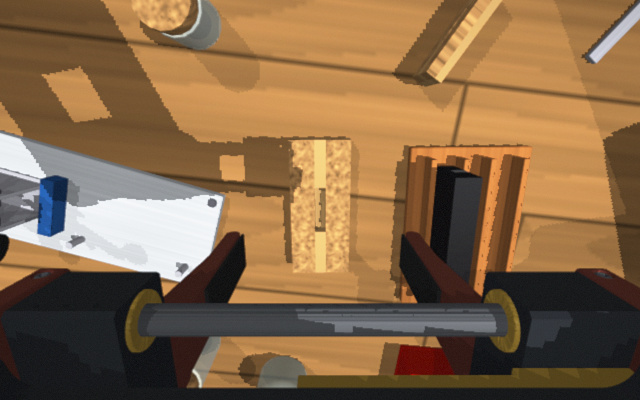

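The board lies flat with the groove up. Its corners are at (291,139), (349,138), (349,271) and (293,273). The jig's pin tops are near (68,238) and (177,263), the plate corner near (226,197) and the blue stop near (53,205).

```bash
python3 - <<'E'
from h import *
o=dict(np.load("w2.npz")); c=cam("wrist",o)
for uv in [(291,139),(349,138),(349,271),(293,273)]: print(unproj(c,uv,24).round(1))
print("pins/hole/corner"); 
for uv in [(76,240),(184,267),(212,202),(226,197)]: print(unproj(c,uv,32 if uv[0]<200 else 12).round(1))
im=cv2.imread("pics/w2.png"); a=cv2.resize(im[120:300,0:320],None,fx=2.5,fy=2.5,interpolation=3); cv2.imwrite("pics/c3.png",a)
E
```

```text
[481.1 115.3  24. ]
[473.6 173.8  24. ]
[622.7 193.9  24. ]
[632.3 130.2  24. ]
pins/hole/corner
[ 613.7 -107.2   32. ]
[633.6   9.   32. ]
[560.9  32.4  12. ]
[553.4  47.8  12. ]
```

View pics/c3.png

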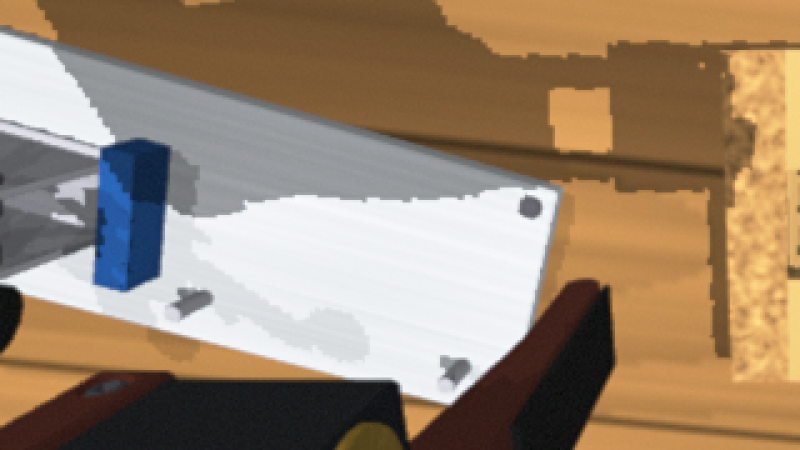

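```bash
python3 - <<'E'
from h import *
o=dict(np.load("w2.npz")); c=cam("wrist",o)
for a,b in [((69.6,245.2),(178.4,273.2)),((82.5,239.5),(185.5,265.8))]:
    z=32 if a[0]<80 else 12
    A=unproj(c,a,z);B=unproj(c,b,z); d=B-A; L=np.hypot(*d[:2]); y=d[:2]/L; x=np.array([y[1],-y[0]])
    O=(A+B)[:2]/2-36*x-80*y; print(A.round(1),B.round(1),L.round(1),"yaw",np.degrees(np.arctan2(x[1],x[0])).round(2),"O",O.round(1),"home",(O+75*y).round(1),"g",(O+105*y).round(1))
for X in [(60,165),(48,153)]: pass
t=cam("top")
for uv,z in [((318,145),12),((425,157),12),((418,206),12),((311,193),12)]: print(unproj(t,uv,z).round(1))
print("corner(-60,165)",unproj(c,(225,195),12).round(1), (O-60*x+165*y).round(1))
E
```

```text
[ 620.7 -114.8   32. ] [642.1   2.7  32. ] 119.4 yaw -10.3 O [ 581.7 -128.3] home [595.1 -54.5] g [600.5 -25. ]
[ 622.7 -115.6   12. ] [643.5   2.2  12. ] 119.7 yaw -10.03 O [ 583.7 -129.2] home [596.8 -55.3] g [602.  -25.8]
[666.9  20.2  12. ]
[ 629.9 -260.4   12. ]
[ 499.8 -235.5   12. ]
[537.8  40.2  12. ]
corner(-60,165) [551.2  46.6  12. ] [553.3  43.7]
```

>>> {"name": "servo_tool", "arguments": {
  "plan": [
    [[-1,-0.1,-0.05,-0.8,0,0,0],[-1,0,0,-0.9,0,0,0],[-1,0,0,-0.9,0,0,0],[-1,0,0,-0.9,0,0,0],[-1,0,0,-0.5,0,0,0]]
  ]
}}

```text
t: 7.92
ee_pos: [521.9, 148.5, 100.1]
orientation: [0.171, -3.133, -0.0]
ft_force: [-0.2, -0.0, -0.1]
width: 87.9
grasp_force: 0.0
```

>>> {"name": "servo_tool", "arguments": {
  "plan": [
    [[-1,0,0,-0.3,0,0,0],[-1,0,0,-0.1,0,0,0],[1,0,0,0,0,0,0],[1,0,0,0,0,0,0],[1,0,0,0,0,0,0]]
  ]
}}

```text
t: 8.33
ee_pos: [524.1, 150.4, 88.9]
orientation: [-0.175, 3.134, 0.001]
ft_force: [0.1, -0.0, -0.4]
width: 70.9
grasp_force: 0.0
```

>>> {"name": "servo_tool", "arguments": {
  "plan": [
    [[1,0,0,0,0,0,0],[1,0,0,0,0,0,0],[1,0,0,0,0,0,0],[1,0,0,0,0,0,0],[1,0,0,0,0,0,0]]
  ]
}}

```text
t: 8.75
ee_pos: [523.9, 150.4, 88.9]
orientation: [-0.175, 3.134, 0.001]
ft_force: [-0.5, -1.3, 7.3]
width: 63.9
grasp_force: 30.0
```

>>> {"name": "servo_tool", "arguments": {
  "plan": [
    [[1,0,0,0.5,0,0,0],[1,0,0,1,0,0,-0.6],[1,0,0,1,0,0,-1],[1,0.1,-0.1,0,0,0,-1],[1,0.1,-0.1,0,0,0,-1]]
  ]
}}

```text
t: 9.17
ee_pos: [532.4, 142.8, 190.8]
orientation: [0.323, 3.119, 0.003]
ft_force: [0.0, 0.2, -2.4]
width: 63.9
grasp_force: 30.0
```

>>> {"name": "servo_tool", "arguments": {
  "plan": [
    [[1,0.1,-0.1,0,0,0,-1],[1,0.1,-0.1,0,0,0,-1],[1,0.1,-0.1,0,0,0,-1],[1,0.1,-0.1,0,0,0,-1],[1,0.1,-0.1,0,0,0,-1]]
  ]
}}

```text
t: 9.58
ee_pos: [551.0, 122.2, 187.8]
orientation: [-0.993, -2.981, -0.0]
ft_force: [0.1, 0.1, -1.8]
width: 64.2
grasp_force: 30.0
```

>>> {"name": "servo_tool", "arguments": {
  "plan": [
    [[1,0.1,-0.1,0,0,0,-1],[1,0.1,-0.1,0,0,0,-1],[1,0.1,-0.1,0,0,0,-1],[1,0.1,-0.1,0,0,0,-1],[1,0.1,-0.1,0,0,0,-1]]
  ]
}}

```text
t: 10.0
ee_pos: [571.0, 102.2, 187.7]
orientation: [-1.614, -2.695, -0.0]
ft_force: [0.2, -0.7, -1.7]
width: 64.0
grasp_force: 30.0
```

>>> {"name": "servo_tool", "arguments": {
  "plan": [
    [[1,0.1,-0.1,0,0,0,-1],[1,0.1,-0.1,0,0,0,-1],[1,0.1,-0.1,0,0,0,-1],[1,0.1,-0.1,0,0,0,-1],[1,0.1,-0.1,0,0,0,-1]]
  ]
}}

```text
t: 10.42
ee_pos: [591.0, 82.2, 187.7]
orientation: [-2.159, -2.282, -0.0]
ft_force: [0.6, 0.2, -2.2]
width: 63.7
grasp_force: 30.0
```

>>> {"name": "servo_tool", "arguments": {
  "plan": [
    [[1,0.1,-0.1,0,0,0,-1],[1,0.1,-0.1,0,0,0,-0.7],[1,0,0,0,0,0,0],[1,0,0,0,0,0,0]]
  ]
}}

```text
t: 10.75
ee_pos: [598.9, 74.3, 187.6]
orientation: [-2.316, -2.122, -0.0]
ft_force: [-0.5, 0.0, -1.6]
width: 63.9
grasp_force: 30.0
```

>>> {"name": "servo_tool", "arguments": {
  "plan": [
    [[1,0.21,-0.23,-0.4,0,0,-1],[1,0,0,-0.6,0,0,0],[1,0,0,-0.6,0,0,0],[1,0,0,0,0,0,0]]
  ]
}}

```text
t: 11.08
ee_pos: [604.6, 65.0, 119.6]
orientation: [-2.403, -2.017, 0.009]
ft_force: [-0.0, -0.9, -2.7]
width: 63.9
grasp_force: 30.0
```

```bash
python3 - <<'E'
from h import *
o=readout.get_obs(); im=vision.get_image("wrist"); cv2.imwrite("pics/w3.png",im[:,:,::-1]); np.savez("w3.npz",**o)
print(o['ee_pos'],o['orientation'],o['qpos'])
E
```

```text
[604.59655573  65.04375188 119.61792345] [-2.40331473 -2.01678171  0.00911496] [8.75665331e-02 6.50769106e-01 1.75385501e+00 1.26948630e-04
 7.44120705e-01 2.61927034e-01]
```

View pics/w3.png

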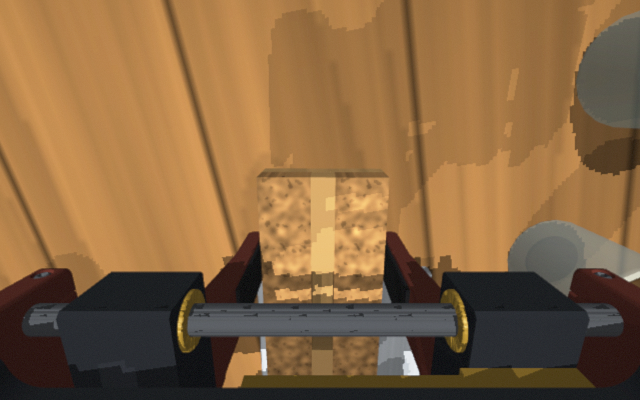

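The board is held straight in the gripper, with its cork side up and far end at row 172. I'll slide it in under the pad and then lower it.

>>> {"name": "servo_tool", "arguments": {
  "plan": [
    [[1,-0.09,-0.5,0,0,0,0],[1,-0.09,-0.5,0,0,0,0],[1,-0.09,-0.5,0,0,0,0],[1,-0.08,-0.47,0,0,0,0],[1,0,0,0,0,0,0]]
  ]
}}

```text
t: 11.55
ee_pos: [593.5, -16.0, 125.2]
orientation: [2.408, 2.016, 0.001]
ft_force: [-0.0, 0.2, -1.5]
width: 63.4
grasp_force: 30.0
```

>>> {"name": "servo_tool", "arguments": {
  "plan": [
    [[1,0,0,-0.2,0,0,0],[1,0,0,-0.2,0,0,0],[1,0,0,-0.1,0,0,0],[1,0,0,0,0,0,0]]
  ]
}}

```text
t: 11.88
ee_pos: [592.8, -12.7, 102.2]
orientation: [-2.406, -2.018, 0.002]
ft_force: [0.0, 0.0, -1.7]
width: 63.7
grasp_force: 30.0
```

>>> {"name": "servo_tool", "arguments": {
  "plan": [
    [[1,0,0,-0.04,0,0,0],[1,-0.02,-0.1,0,0,0,0],[1,-0.02,-0.1,0,0,0,0],[1,0,0,0,0,0,0]]
  ]
}}

```text
t: 12.22
ee_pos: [591.8, -22.3, 102.0]
orientation: [2.408, 2.017, -0.0]
ft_force: [-0.0, -0.1, -2.1]
width: 63.8
grasp_force: 30.0
```

>>> {"name": "servo_tool", "arguments": {
  "plan": [
    [[1,-0.01,-0.06,0,0,0,0],[1,-0.01,-0.06,0,0,0,0],[1,0,0,0,0,0,0]]
  ]
}}

```text
t: 12.47
ee_pos: [591.8, -24.2, 102.4]
orientation: [-2.409, -2.013, -0.006]
ft_force: [1.4, 17.7, -1.8]
width: 64.0
grasp_force: 30.0
```

>>> {"name": "servo_tool", "arguments": {
  "plan": [
    [[1,0.1,-0.01,0,0,0,0],[1,0.08,-0.01,0,0,0,0],[1,0,0,0,0,0,0]]
  ]
}}

```text
t: 12.72
ee_pos: [597.0, -25.0, 101.5]
orientation: [-2.407, -2.011, 0.001]
ft_force: [-2.4, 16.0, -1.0]
width: 63.7
grasp_force: 30.0
```

>>> {"name": "servo_tool", "arguments": {
  "plan": [
    [[1,0.04,-0.01,0,0,0,0],[1,0.04,-0.01,0,0,0,0],[1,0,0,0,0,0,0]]
  ]
}}

```text
t: 12.97
ee_pos: [599.2, -25.4, 101.3]
orientation: [-2.406, -2.009, 0.003]
ft_force: [-6.8, 17.5, 1.1]
width: 64.0
grasp_force: 30.0
```

>>> {"name": "servo_tool", "arguments": {
  "plan": [
    [[1,0.05,-0.01,-0.02,0,0,0],[1,0.05,-0.01,0,0,0,0],[1,0,0,0,0,0,0]]
  ]
}}

```text
t: 13.22
ee_pos: [602.8, -26.1, 100.8]
orientation: [-2.405, -2.009, 0.004]
ft_force: [-7.7, 17.3, 5.3]
width: 63.6
grasp_force: 30.0
```

>>> {"name": "servo_tool", "arguments": {
  "plan": [
    [[1,0.04,-0.01,0,0,0,0],[1,0.03,0,0,0,0,0],[1,0,0,0,0,0,0]]
  ]
}}

```text
t: 13.47
ee_pos: [603.2, -26.2, 100.8]
orientation: [-2.402, -2.007, 0.01]
ft_force: [-16.8, 18.6, 12.9]
width: 63.5
grasp_force: 30.1
```

>>> {"name": "servo_tool", "arguments": {
  "plan": [
    [[-1,0,0,0.02,0,0,0],[-1,0,0,0,0,0,0],[-1,0,0,0,0,0,0],[-1,0,0,0,0,0,0],[-1,0,0,0,0,0,0]]
  ]
}}

```text
t: 13.88
ee_pos: [609.0, -29.7, 102.3]
orientation: [2.408, 2.016, 0.001]
ft_force: [-0.3, -0.2, 0.3]
width: 87.4
grasp_force: 0.0
```

>>> {"name": "servo_tool", "arguments": {
  "plan": [
    [[-1,0.1,-0.02,0,0,0,0],[-1,0.1,-0.02,0,0,0,0],[-1,0.04,-0.01,0,0,0,0],[-1,0,0,0,0,0,0]]
  ]
}}

```text
t: 14.22
ee_pos: [614.2, -30.9, 101.0]
orientation: [-2.403, -2.011, 0.011]
ft_force: [-12.7, 2.7, 8.9]
width: 88.2
grasp_force: 6.4
```

>>> {"name": "servo_tool", "arguments": {
  "plan": [
    [[-1,-0.28,0.05,0.02,0,0,0],[-1,0,0,0.1,0,0,0],[-1,0,0,0.7,0,0,0],[1,0.14,0.9,0.2,0,0,0],[1,0.14,0.9,0,0,0,0]]
  ]
}}

```text
t: 14.63
ee_pos: [620.6, 41.8, 145.8]
orientation: [2.41, 2.01, 0.007]
ft_force: [1.0, 0.6, -0.1]
width: 77.6
grasp_force: 0.0
```

>>> {"name": "servo_tool", "arguments": {
  "plan": [
    [[1,0,0,0,0,0,0],[1,0,0,0,0,0,0],[1,0,0,0,0,0,0],[1,0,0,0,0,0,0],[1,0,0,0,0,0,0]]
  ]
}}

```text
t: 15.05
ee_pos: [617.8, 41.5, 142.4]
orientation: [-2.41, -2.015, 0.001]
ft_force: [0.5, 0.1, -0.3]
width: 44.4
grasp_force: 0.0
```

>>> {"name": "servo_tool", "arguments": {
  "plan": [
    [[1,0,0,-0.5,0,0,0],[1,0,0,-0.5,0,0,0],[1,0,0,0,0,0,0]]
  ]
}}

```text
t: 15.3
ee_pos: [615.8, 41.5, 99.5]
orientation: [-2.407, -2.014, 0.007]
ft_force: [-0.7, 0.9, -0.6]
width: 24.6
grasp_force: 0.0
```

>>> {"name": "servo_tool", "arguments": {
  "plan": [
    [[1,-0.02,-0.1,0,0,0,0],[1,-0.02,-0.1,0,0,0,0],[1,0,-0.05,0,0,0,0],[1,0,0,0,0,0,0]]
  ]
}}

```text
t: 15.63
ee_pos: [616.9, 31.9, 103.8]
orientation: [2.409, 2.015, 0.002]
ft_force: [-0.4, 0.5, 0.7]
width: 0.9
grasp_force: 0.0
```

>>> {"name": "servo_tool", "arguments": {
  "plan": [
    [[1,-0.01,-0.06,0,0,0,0],[1,0,-0.05,0,0,0,0],[1,0,0,0,0,0,0]]
  ]
}}

```text
t: 15.88
ee_pos: [616.3, 29.1, 103.5]
orientation: [-2.409, -2.016, -0.003]
ft_force: [0.1, 6.6, 2.3]
width: 1.1
grasp_force: 2.9
```

>>> {"name": "servo_tool", "arguments": {
  "plan": [
    [[1,0,-0.04,0,0,0,0],[1,0,-0.03,0,0,0,0],[1,0,0,0,0,0,0]]
  ]
}}

```text
t: 16.13
ee_pos: [616.3, 28.7, 103.5]
orientation: [-2.408, -2.014, -0.006]
ft_force: [-0.9, 20.0, 2.7]
width: 0.3
grasp_force: 9.5
```

Both pushes met firm contact, on the pins and on the stop. Next I'll go over the clamp to the handle.

>>> {"name": "servo_tool", "arguments": {
  "plan": [
    [[1,0.04,0.2,0.1,0,0,0],[1,0,0,0.9,0,0,0],[1,0,0,1,0,0,0],[1,0,0,1,0,0,0],[1,0,0,0.8,0,0,0]]
  ]
}}

```text
t: 16.55
ee_pos: [617.9, 33.6, 257.8]
orientation: [2.407, 2.017, 0.002]
ft_force: [0.2, 0.8, 0.7]
width: 0.1
grasp_force: 0.0
```

>>> {"name": "servo_tool", "arguments": {
  "plan": [
    [[1,-0.18,-0.95,0,0,0,0],[1,-0.18,-0.95,0,0,0,0],[1,-0.18,-0.95,0,0,0,0],[1,-0.18,-0.95,0,0,0,0],[1,-0.18,-0.95,0,0,0,0]]
  ]
}}

```text
t: 16.97
ee_pos: [581.0, -158.1, 255.4]
orientation: [2.407, 2.017, 0.001]
ft_force: [0.9, 0.2, -0.5]
width: 0.5
grasp_force: 0.0
```

>>> {"name": "servo_tool", "arguments": {
  "plan": [
    [[1,-0.18,-0.95,0,0,0,0],[1,0,0,0,0,0,0],[1,0,0,0,0,0,0]]
  ]
}}

```text
t: 17.22
ee_pos: [573.8, -196.5, 255.0]
orientation: [2.412, 2.012, 0.0]
ft_force: [-0.3, -0.0, -0.1]
width: 0.2
grasp_force: 0.0
```

```bash
python3 - <<'E'
from h import *
im=vision.get_image("scene"); o=readout.get_obs(); print(o['ee_pos'])
c=cam("scene")
O=np.array([584.5,-129]);yv=np.array([.177,.984]);xv=np.array([.984,-.177])
for y,z in [(-102.5,166.7),(-114,194),(-70,171),(150,24),(0,24)]:
    print(y,z,proj(c,[*(O+y*yv),z]).round(1))
cv2.imwrite("pics/s3.png",cv2.resize(im[100:280,170:350],None,fx=3.3,fy=3.3,interpolation=3)[:,:,::-1])
E
```

```text
[ 574.05002553 -195.09491821  254.89932836]
-102.5 166.7 [227.9 162.4]
-114 194 [224.3 153. ]
-70 171 [234.5 165.4]
150 24 [288.8 239.1]
0 24 [255.  215.4]
```

View pics/s3.png

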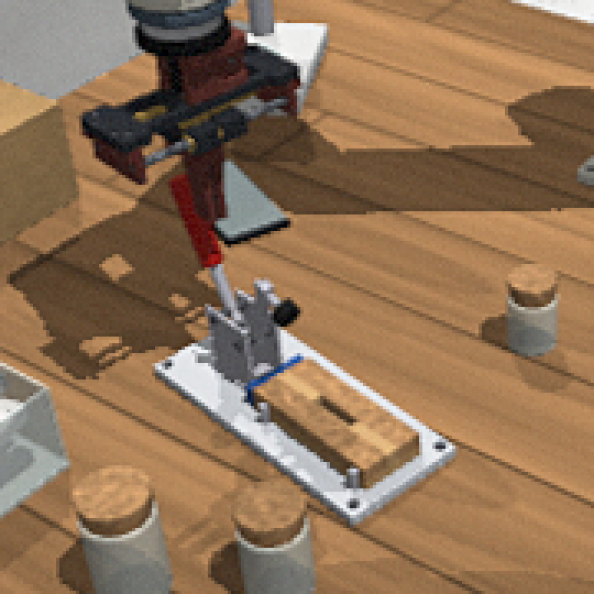

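The board sits against the stop and pins, cork up, and the closed fingers stand beside the handle's upper side at crop (215,215). I'll push it down along its arc.

>>> {"name": "servo_tool", "arguments": {
  "plan": [
    [[1,-0.06,-0.34,-0.1,0,0,0],[1,-0.06,-0.32,-0.12,0,0,0],[1,-0.07,-0.38,-0.21,0,0,0],[1,0,0,0,0,0,0]]
  ]
}}

```text
t: 17.6
ee_pos: [565.8, -237.8, 235.7]
orientation: [-2.408, -2.016, 0.003]
ft_force: [-1.2, 0.2, -1.2]
width: 0.7
grasp_force: 0.0
```

>>> {"name": "servo_tool", "arguments": {
  "plan": [
    [[1,-0.06,-0.33,-0.28,0,0,0],[1,-0.05,-0.29,-0.33,0,0,0],[1,0,0,0,0,0,0]]
  ]
}}

```text
t: 17.85
ee_pos: [560.9, -262.5, 210.2]
orientation: [-2.407, -2.015, 0.003]
ft_force: [-0.4, 0.8, -0.4]
width: 0.3
grasp_force: 0.0
```

>>> {"name": "servo_tool", "arguments": {
  "plan": [
    [[1,-0.04,-0.22,-0.38,0,0,0],[1,0,0,0,0,0,0]]
  ]
}}

```text
t: 18.02
ee_pos: [559.9, -270.5, 196.0]
orientation: [-2.408, -2.015, 0.002]
ft_force: [-1.2, -0.4, 1.7]
width: 0.8
grasp_force: 1.0
```

>>> {"name": "servo_tool", "arguments": {
  "plan": [
    [[1,-0.03,-0.16,-0.41,0,0,0],[1,0,0,0,0,0,0]]
  ]
}}

```text
t: 18.18
ee_pos: [558.3, -276.1, 179.5]
orientation: [-2.407, -2.015, 0.003]
ft_force: [-1.4, 0.6, -0.5]
width: 0.4
grasp_force: 0.0
```

>>> {"name": "servo_tool", "arguments": {
  "plan": [
    [[1,-0.01,-0.05,-0.2,0,0,0],[1,0,0,0,0,0,0]]
  ]
}}

```text
t: 18.35
ee_pos: [559.2, -278.2, 173.1]
orientation: [2.408, 2.017, -0.0]
ft_force: [0.2, -0.6, 1.1]
width: 0.5
grasp_force: 0.3
```

>>> {"name": "servo_tool", "arguments": {
  "plan": [
    [[1,0,0,-0.15,0,0,0],[1,0,0,0,0,0,0]]
  ]
}}

```text
t: 18.52
ee_pos: [561.3, -278.7, 171.2]
orientation: [2.404, 2.014, 0.004]
ft_force: [3.2, 1.9, 15.9]
width: 0.5
grasp_force: 7.9
```

```bash
python3 - <<'E'
from h import *
o=readout.get_obs(); print(o['ft_force'],o['moment'],o['ee_pos'])
O=np.array([584.5,-129]);yv=np.array([.177,.984])
im=vision.get_image("scene"); c=cam("scene")
r=(im[:,:,0]>110)&(im[:,:,1]<45)&(im[:,:,2]<45); r[230:]=0; r[:,:190]=0; r[:,300:]=0
v,u=np.nonzero(r); print(len(u),u.min(),u.max(),v.min(),v.max(),u.mean(),v.mean())
for a in (68,30,15,5):
  s,k=np.sin(np.radians(a)),np.cos(np.radians(a))
  print(a,[proj(c,[*(O+(-65-q*k)*yv),74+q*s]).round(0).tolist() for q in (45,130)])
E
```

```text
[ 3.21262235  1.85908795 15.92631858] [ 0.30500396 -0.31635447 -0.06787503] [ 561.34646121 -278.69340668  171.18499087]
47 222 232 179 186 226.53191489361703 182.17021276595744
68 [[234.0, 179.0], [224.0, 153.0]]
30 [[231.0, 182.0], [215.0, 161.0]]
15 [[230.0, 184.0], [214.0, 168.0]]
5 [[231.0, 186.0], [214.0, 173.0]]
```

>>> {"name": "servo_tool", "arguments": {
  "plan": [
    [[1,0,0,0.5,0,0,0],[1,0,0,1,0,0,0],[1,0,0,1,0,0,0],[1,0,0,1,0,0,0],[1,-0.5,0,0.5,0,0,0]]
  ]
}}

```text
t: 18.98
ee_pos: [542.5, -278.6, 333.3]
orientation: [2.401, 2.013, 0.006]
ft_force: [0.4, 0.4, 0.4]
width: 0.6
grasp_force: 0.0
```

>>> {"name": "servo_tool", "arguments": {
  "plan": [
    [[1,-1,-0.5,0,0,0,0],[1,-1,-0.5,0,0,0,0],[1,-1,-0.5,0,0,0,0],[1,0,0,0,0,0,0],[1,0,0,0,0,0,0]]
  ]
}}

```text
t: 19.4
ee_pos: [425.8, -334.6, 328.2]
orientation: [2.411, 2.013, 0.0]
ft_force: [0.3, 1.3, -0.2]
width: 0.3
grasp_force: 0.0
```

```bash
python3 - <<'E'
from h import *
o=readout.get_obs(); print(o['t'],o['ft_force'])
O=np.array([584.5,-129]);yv=np.array([.177,.984]);xv=np.array([.984,-.177])
for n in ("scene","top"):
  im=vision.get_image(n); cv2.imwrite(f"pics/end_{n}.png",im[:,:,::-1]); c=cam(n)
  r=(im[:,:,0]>90)&(im[:,:,1]<45)&(im[:,:,2]<45)
  a=proj(c,[*(O-130*yv),85]); b0=int(a[0]);b1=int(a[1]); m=np.zeros_like(r); m[b1-35:b1+35,b0-40:b0+40]=1; r&=m
  v,u=np.nonzero(r); print(n,len(u),u.min(),u.max(),v.min(),v.max())
  for A in (68,5):
    s,k=np.sin(np.radians(A)),np.cos(np.radians(A))
    print(A,[proj(c,[*(O+(-65-q*k)*yv),74+q*s]).round(0).tolist() for q in (45,130)])
# board edges in top: profile along jig axis at x=20 (z=24): bright plate vs cork
t=cv2.imread("pics/end_top.png"); c=cam("top")
for x in (-20,20):
  print(x,[(y,t[tuple(proj(c,[*(O+x*xv+y*yv),24]).round().astype(int)[::-1])].tolist()) for y in range(-12,172,4) if y<10 or y>138])
print([(x,t[tuple(proj(c,[*(O+x*xv+80*yv),24]).round().astype(int)[::-1])].tolist()) for x in range(-44,46,4)])
E
```

```text
19.4 [ 0.28334831  1.31139853 -0.24619841]
scene 108 213 232 172 187
68 [[234.0, 179.0], [224.0, 153.0]]
5 [[231.0, 186.0], [214.0, 173.0]]
top 54 424 457 174 185
68 [[414.0, 170.0], [435.0, 164.0]]
5 [[423.0, 176.0], [457.0, 180.0]]
-20 [(-12, [148, 91, 55]), (-8, [152, 94, 58]), (-4, [152, 93, 57]), (0, [103, 143, 186]), (4, [115, 165, 214]), (8, [120, 171, 221]), (140, [105, 151, 198]), (144, [110, 158, 207]), (148, [192, 202, 213]), (152, [219, 219, 218]), (156, [220, 219, 219]), (160, [190, 189, 188]), (164, [86, 123, 161]), (168, [83, 122, 163])]
20 [(-12, [151, 93, 56]), (-8, [152, 92, 55]), (-4, [151, 92, 52]), (0, [103, 146, 188]), (4, [114, 161, 211]), (8, [111, 152, 194]), (140, [101, 144, 190]), (144, [104, 148, 193]), (148, [144, 171, 199]), (152, [218, 218, 217]), (156, [219, 219, 217]), (160, [210, 212, 215]), (164, [92, 124, 159]), (168, [79, 116, 155])]
[(-44, [235, 235, 234]), (-40, [236, 236, 236]), (-36, [209, 213, 214]), (-32, [54, 75, 96]), (-28, [118, 168, 217]), (-24, [114, 159, 210]), (-20, [104, 150, 198]), (-16, [104, 149, 195]), (-12, [103, 149, 195]), (-8, [99, 139, 183]), (-4, [111, 159, 201]), (0, [118, 168, 210]), (4, [97, 139, 174]), (8, [68, 98, 127]), (12, [106, 153, 199]), (16, [104, 150, 197]), (20, [101, 149, 195]), (24, [105, 155, 200]), (28, [102, 144, 188]), (32, [97, 138, 180]), (36, [212, 212, 210]), (40, [213, 213, 211]), (44, [215, 215, 214])]
```

The handle stays down at its end stop in both views. The board meets the blue stop with no gap and lies against the pins, and the robot is touching nothing.

```bash
python3 -c "
from workcell import close_job
print(close_job())"
```

```text
the job is handed in; nothing more can be done
None
```

The cork-topped board was laid flat on the bench and let go, then retaken and pushed home in the jig, groove up. The clamp is locked on its end stop and the job was handed in at about 19.5 s.

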